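# Refit the filter cassette in the downdraft sanding box

## Robot

A 7-joint arm with a two-finger parallel gripper is mounted at the origin on the work surface. World frame = base frame: x ahead of the robot, y to its left, z up, the work surface at z = 0. Lengths are in m, angles in rad, forces in N, time in s.
With the tool pointing down it reaches from about 0.4 to 0.9 m from the base axis. Payload 5.5 kg.
Tool frame: the origin (TCP) lies midway between the tips of the shut fingers; the grasp point (between the pads) lies 19 mm behind it (manip.grip_depth is the distance from the TCP to the grasp point, in m); z points along the fingers, x is the direction in which the jaws open and shut, and the axes are right-handed (so a half turn about z gives the same grasp; the last joint's range is limited). The gripper opens to 92 mm and grips with 3 to 60 N. Pads are 19 mm wide; open, the fingers measure 130 mm over their backs; the gripper's body (75 mm by 190 mm) begins 47 mm behind the grasp point.
Start: joints at [1.364, 0.501, -0.427, 1.55, 0.221, 1.138, -0.21], TCP at [0.294, -0.58, 0.227] pointing down, gripper open.
Joint ranges: [-2.88, 2.88], [-0.31, 2.03], [-1.54, 1.56], [0.2, 2.42], [-1.41, 4.55], [0.19, 2.02], [-2.57, 2.57]. Speed limits (rad/s): [2.57, 2.57, 3.14, 3.14, 3.14, 3.14, 3.14].

## Interface

Orientations are given as a unit quaternion [x, y, z, w].
In Python, from bench import manip, effector, viewer gives the robot as it stands. Calls block until the motion is done:
- manip.move_pose(position, orientation): joint-space move of the TCP to a pose.
- manip.servo_line(position, ori=None, vel=0.15): straight line of the TCP; ori=None keeps the orientation; vel is the mean speed in m/s.
- manip.movej(angles): joint-space move.
- effector.open_jaws() and effector.close(f_grip=None): open the fingers fully, or close them until they stop; f_grip is the grip in N (None keeps the last).
- manip.sleep(seconds).
- manip.solve_ik(position, orientation): joint angles nearest the present ones, or None.
- viewer.get_image(name): name is "scene" or "top"; returns the picture (480x640x3 uint8, red, green, blue); there is no depth.
- viewer.get_calibration(name): a dict with "vfov" (degrees; the focal length in pixels is half the picture's height over the tangent of half this angle, whatever the lens; pixels are square), "cx", "cy" (the principal point, pixels), "dist_coeffs" ([k1, k2, p1, p2, k3] as OpenCV has them; the pictures are not rectified), "eye" and "attitude" of the camera in the world. Camera axes: x right, y down, z forward; pixel columns grow to the right and rows downward; lengths in m; the calibration is good to about 2 mm. A picture is of the moment at which its call begins. get_calibration takes no time and is no camera call.
A pose or a line that the arm cannot do raises manip.PlanningError and nothing moves.
- manip.hand_in(): hands the job in, once; it reports no verdict.
Readings, each from a call of its own:
- manip.current_clock(): time.
- manip.current_q(): joint angles.
- manip.current_joint_velocities(): joint speeds.
- manip.current_tau(): joint torques, N m.
- manip.current_tool_pos(): TCP position.
- manip.current_tcp_rot(): TCP orientation.
- manip.current_force(): force on the tool from outside, world axes, zero at the start.
- manip.current_wrist_torque(): the same for the moment, N m.
- manip.current_finger_gap(): finger opening in m.
Only numpy, scipy, OpenCV 4.12 (cv2) and the standard library are available. Lean on these libraries where they do the work, as an engineer would, in place of code of your own. Each camera call takes 0.05 s, during which the arm holds its last target.

## Task

Put the clean filter cassette back into its seat on top of the downdraft sanding box: take it by its grip, hook the flange at the end away from the grip under the retaining lip, then swing the grip end down until the spring catch snaps over the flange and the cassette lies flat and fully home. Feel your way and do not force it, as the plastic cracks, and leave the things lying around the box and the cassette where they are.

Things in the scene. Friction and masses are not known exactly. Their poses are not given: they have to be found in the camera images.
- cassette: Filter cassette, light grey plastic, white pleats, 0.2-0.45 kg, at first flat on the bench. Origin: centre of the underside, z up. Its base is a flange plate 170 (x) x 130 (y) x 5 mm; on it a body 138 x 104 mm reaching 26 mm above the underside, so the flange stands out 16 mm at both x ends. Its plastic cracks if pressed against the box with more than 35 N.
- grip (a point): Holding point on the cassette's grip, (50, 0, 49) mm in its frame, axes as the cassette's. The grip is a solid upright rib 12 mm thick (x) and 64 mm long (y) on top of the body, from 26 to 56 mm above the underside.
- hook_edge (a point): Middle of the lower edge of the flange end that goes under the lip, away from the grip: (-85, 0, 0) mm in the cassette's frame, axes as the cassette's.
- catch_edge (a point): Middle of the lower edge of the flange end that goes under the catch, next to the grip: (85, 0, 0) mm in the cassette's frame, axes as the cassette's.
- unit: Downdraft sanding box, fixed: grey housing 300 (x) x 220 (y) x 72 mm, an aluminium filter seat on top. Origin: centre of the underside, x from the lip end (nearer the robot) to the catch end, z up. Important: the whole seat (ledge, walls, lip, catch) is clamped through adjustment slots, up to 12 mm either way along x from the nominal places below; its offset is not reported.
- seat (a point): Nominal centre of the seat's ledge, (0, 0, 88) mm in the unit's frame, axes as the unit's; the seated cassette's origin comes here, its axes along these. Recess walls at x = -86 (end stop below the lip), x = +86 mm (catch-end wall, 10.5 mm high), y = +-69 mm (8.5 mm high): 2 mm of play in all along x, 4 mm at each side. The ledge is flat but for an air opening x -30 to 58, y -50 to 50 mm.
- lip (a point): Nominal middle of the dark steel retaining lip's lower free edge, (-77, 0, 96.5) mm in the unit's frame, axes as the unit's. The lip is 136 mm long (y), 3.5 mm thick, 8.5 mm above the ledge, and reaches back 9 mm to the end stop. The 5 mm flange goes under it flat or tilted up to about 20 degrees.
- catch_nose (a point): Nominal tip of the sprung-out catch, (80, 0, 96) mm in the unit's frame, axes as the unit's: 6 mm in front of the catch-end wall; underside at z = 94.5. The black nose is 36 mm wide (y); its face slopes from the tip back and up at 60 degrees to its top at z = 112 mm, which the cassette's catch end must clear while its other end is hooked.
- catch (a joint): How far the spring catch is pushed back towards the unit's +x, in m; 0 = sprung out. The flange coming down on its sloped face pushes it back up to 6 mm against 3 to 5.5 N of spring (about 5 to 15 N downward on the cassette's catch end); once the flange is below the nose it snaps out over it and reads 0 again.
- driver: Bystander: screwdriver, 170 mm long, lying along its x; origin at the underside of its middle.
- block_a: Bystander: clear acrylic block 36 x 24 x 24 mm; origin at its underside centre.
- block_b: Bystander: clear acrylic block 24 x 24 x 24 mm; origin at its underside centre.
- sander: Bystander: cork sanding block 110 x 60 x 32 mm; origin at its underside centre.
- polish: Bystander: white plastic polish bottle, 56 mm diameter, 150 mm tall; origin at its underside centre.
There are look-alikes about, which are no part of the job. What is meant by the cassette is not turquoise or yellow, and is the larger of those in its own colour.

How it is judged:
On the way:
1. the cassette, still tilted with its grip end up, has its hook end down on the ledge at the lip end (x of hook_edge in the frame of unit below -0.0705 m and z of hook_edge in the frame of unit between 0.085 and 0.0935 m and z of grip in the frame of unit above 0.15 m), for 0.1 s.
At the end, for the whole second after the job is handed in: The cassette lies at rest in the seat: underside 85.5 to 90.5 mm above the box's base, tilted less than 0.02 rad, within 14.5 mm of the box's centre along x and 0.08 rad of its direction, the catch sprung out over the flange (reads under 2 mm), and the robot has let go (z of cassette in the frame of unit between 0.0855 and 0.0905 m and angle between cassette's own z axis and vertical below 0.02 rad and x of cassette in the frame of unit between -0.0145 and 0.0145 m and angle between the x axis of cassette and the x axis of unit, either way round below 0.08 rad and value of joint catch below 0.002 m and linear speed of cassette below 0.02 m/s); the robot touches nothing.
It fails at once if the cassette is pressed against the box with more than 35 N (contact force between cassette and unit above 35 N).
It fails at once if the screwdriver, a clear block, the sanding block or the bottle is moved more than 30 mm (distance of any of driver, block_a, block_b, sander, polish from where it was at the start of the episode above 0.03 m).
It also fails if it takes over 62 s, if anything falls off the work surface, if the arm or the gripper's body presses on something with over 40 N, if the wrist force passes 120 N, or if a joint passes its speed limit or range.

## Working session

There is one attempt and no reset: what is moved stays moved. The work goes in short steps, each a Python script; the robot and the scene stay as the last script left them, time stands still between calls to the robot, and variables do not carry over. Pictures are saved under pics/ and viewed, and the job is handed in when it is done.

```bash
ls; mkdir -p pics
python3 - <<'E'
from bench import manip, viewer
import cv2
for n in("scene","top"):
    im=viewer.get_image(n); cv2.imwrite(f"pics/{n}0.png",im[:,:,::-1]); print(n,viewer.get_calibration(n))
print(manip.current_clock(),manip.current_tcp_rot(),manip.current_tool_pos())
E
```

```text
pics
scene {'vfov': 56.452593874007796, 'cx': 313.8747043544279, 'cy': 241.68852266847023, 'dist_coeffs': array([-0.06756078,  0.        ,  0.        ,  0.        ,  0.        ]), 'eye': array([ 1.03836558, -0.59028854,  0.77620656]), 'attitude': array([ 0.84463492,  0.34701144, -0.14834748, -0.37969454])}
top {'vfov': 56.03455405959976, 'cx': 316.3364054790581, 'cy': 238.02913403391543, 'dist_coeffs': array([0.00390643, 0.        , 0.        , 0.        , 0.        ]), 'eye': array([0.26817433, 0.00930297, 1.18946452]), 'attitude': array([ 0.71142805, -0.69270319,  0.08347343, -0.08405123])}
0.1 [ 8.52280438e-01 -5.23084371e-01 -7.47779808e-04 -4.87083730e-04] [ 0.29393423 -0.57902662  0.22577499]
```

View pics/scene0.png

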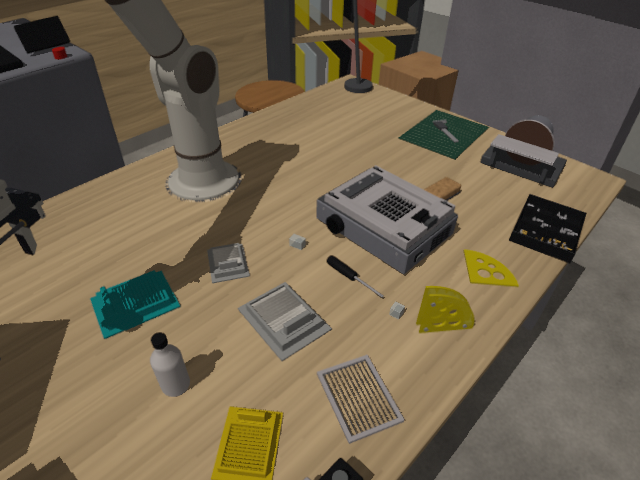

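View pics/top0.png

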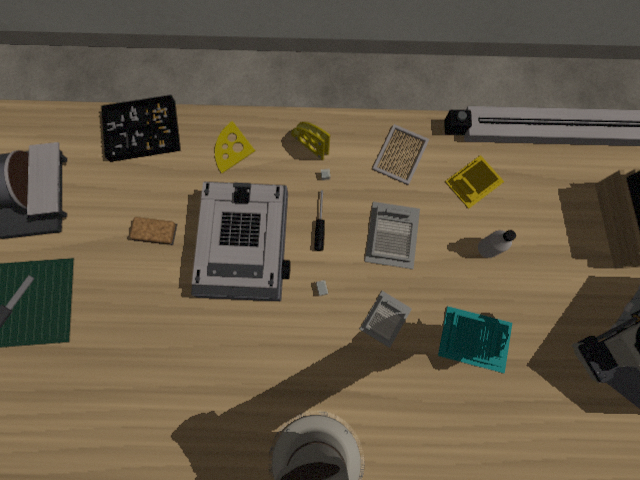

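Candidates for the cassette in the top view:
- Grey (393,236), the larger one with a grip.
- Grey (386,318), small.
- Grey frame with brown slats (400,155), no grip rib.
- Turquoise (476,339) and yellow (474,181), both excluded by colour.

The one at (393,236) fits. I'll confirm it in an enlarged crop.

Run:
```python
import cv2,numpy as np
t=cv2.imread("pics/top0.png"); s=cv2.imread("pics/scene0.png")
def crop(im,x,y,w,h,k): return cv2.resize(im[y:y+h,x:x+w],None,fx=k,fy=k,interpolation=cv2.INTER_CUBIC)
cv2.imwrite("pics/c1.png",crop(t,350,190,90,75,8))
cv2.imwrite("pics/c2.png",crop(t,185,170,115,140,4.2))
cv2.imwrite("pics/c3.png",crop(s,230,275,110,85,7))
cv2.imwrite("pics/c4.png",crop(s,310,160,155,115,5))
```

```text
(no output)
```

View pics/c1.png

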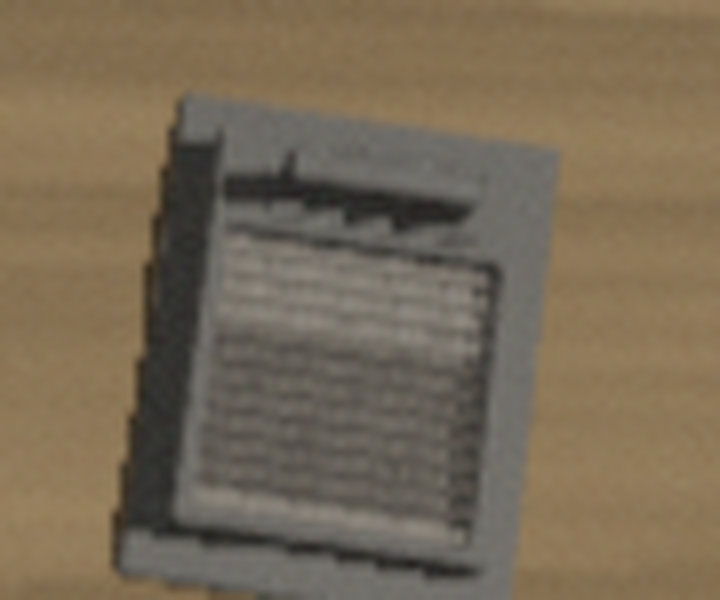

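View pics/c2.png

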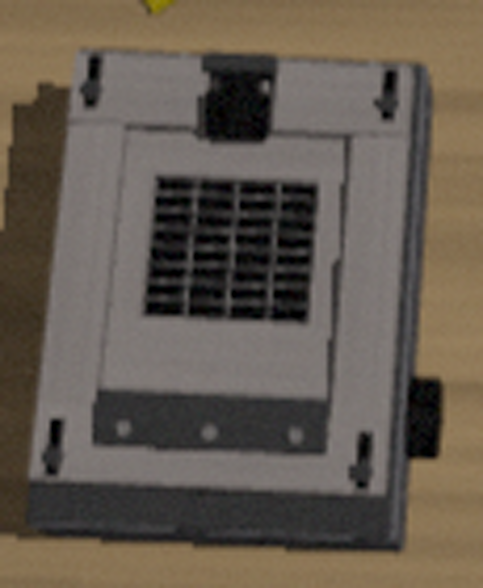

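View pics/c3.png

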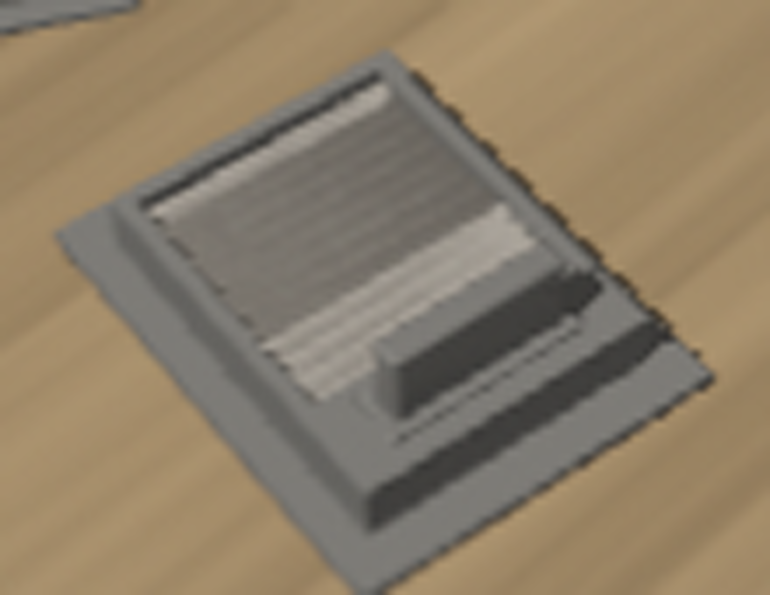

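View pics/c4.png

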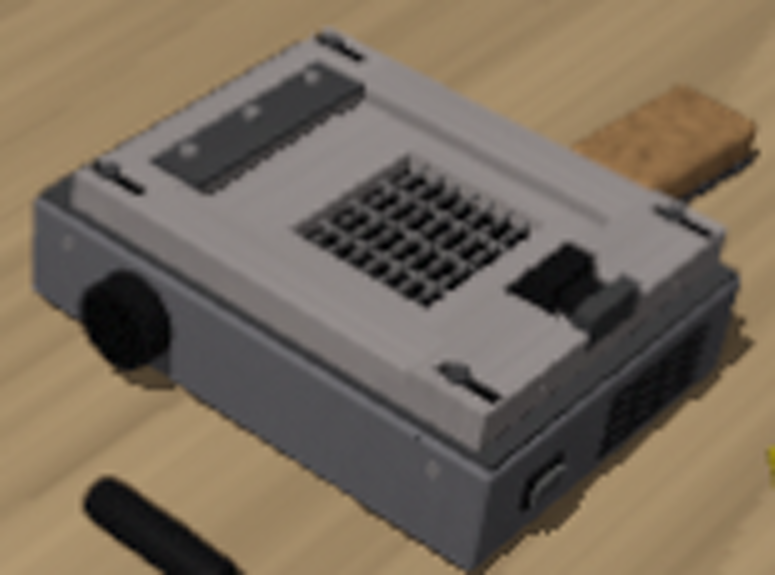

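Run:
```python
import cv2,numpy as np
t=cv2.imread("pics/top0.png"); s=cv2.imread("pics/scene0.png")
def crop(im,x,y,w,h,k):
    o=cv2.resize(im[y:y+h,x:x+w],None,fx=k,fy=k,interpolation=cv2.INTER_CUBIC)
    o=cv2.convertScaleAbs(o,alpha=1.4)
    for i in range(0,w,10):
        X=int((i+.5)*k); cv2.line(o,(X,0),(X,6),(0,0,255),1); cv2.putText(o,str(x+i),(X,16),0,.35,(0,0,255))
    for i in range(0,h,10):
        Y=int((i+.5)*k); cv2.line(o,(0,Y),(6,Y),(0,0,255),1); cv2.putText(o,str(y+i),(8,Y+4),0,.35,(0,0,255))
    return o
cv2.imwrite("pics/d1.png",crop(t,192,180,100,60,8))
cv2.imwrite("pics/d2.png",crop(t,192,235,100,70,8))
cv2.imwrite("pics/d3.png",crop(s,312,165,75,70,8))
cv2.imwrite("pics/d4.png",crop(s,370,180,95,75,8))
cv2.imwrite("pics/d5.png",crop(t,355,195,75,75,8))
```

```text
(no output)
```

View pics/d1.png

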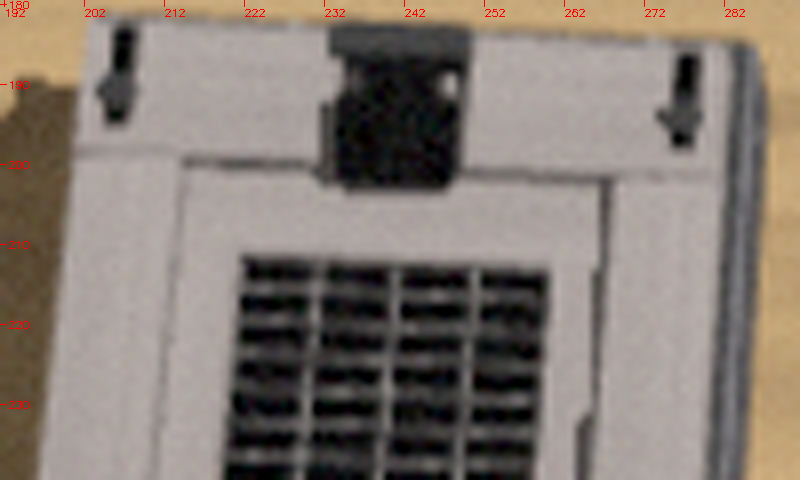

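View pics/d2.png

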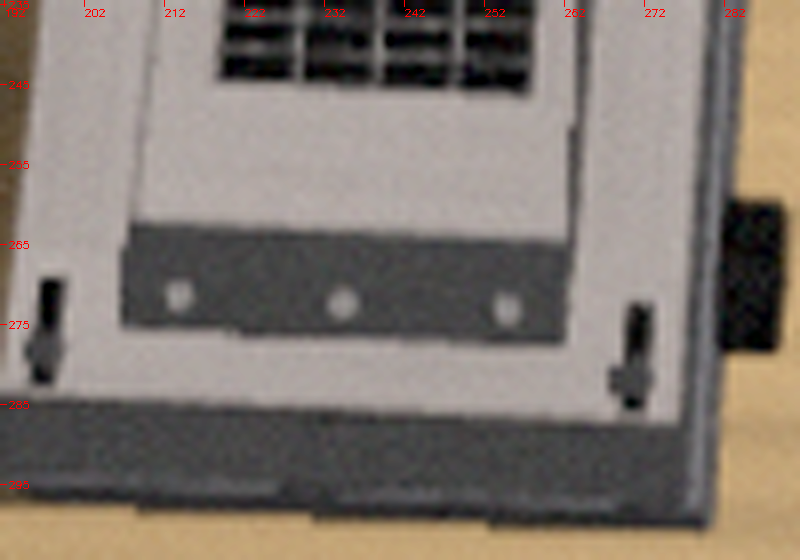

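View pics/d3.png

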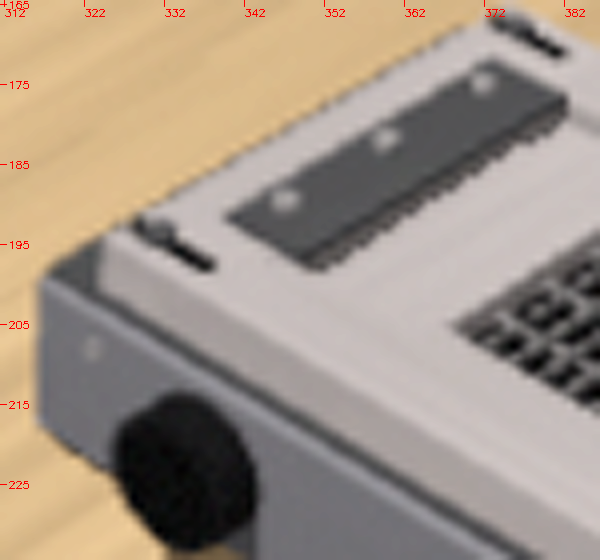

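View pics/d4.png

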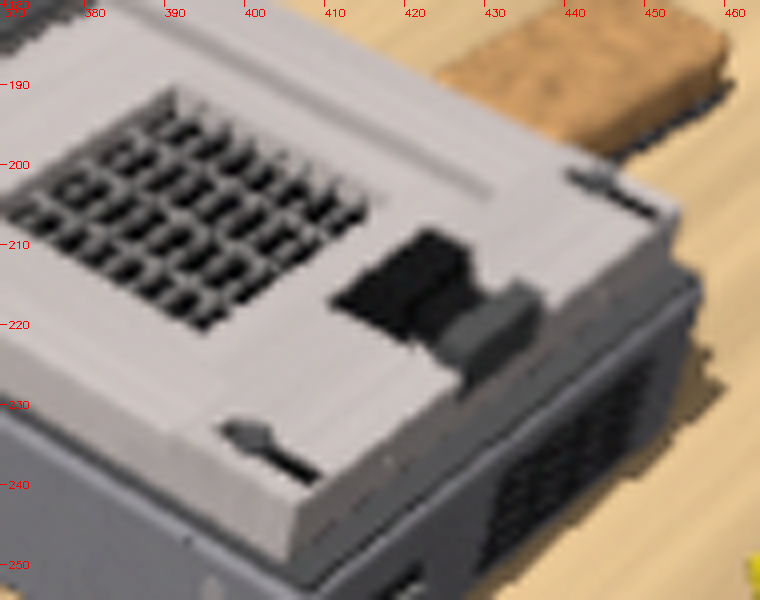

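View pics/d5.png

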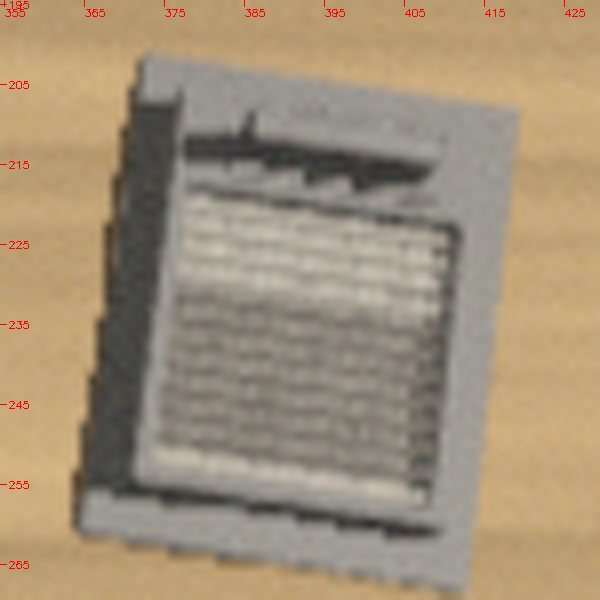

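```bash
cat > vis.py <<'E'
import numpy as np,cv2
from bench import viewer
from scipy.spatial.transform import Rotation as R
from scipy.optimize import least_squares
cal={n:viewer.get_calibration(n) for n in("scene","top")}
def proj(n,P):
    c=cal[n]; f=240/np.tan(np.radians(c['vfov'])/2)
    K=np.array([[f,0,c['cx']],[0,f,c['cy']],[0,0,1]])
    Rw=R.from_quat(c['attitude']).as_matrix().T
    return cv2.projectPoints(np.atleast_2d(P).astype(float),cv2.Rodrigues(Rw)[0],-Rw@c['eye'],K,c['dist_coeffs'])[0][:,0]
def rayz(n,uv,z):
    c=cal[n]; f=240/np.tan(np.radians(c['vfov'])/2)
    K=np.array([[f,0,c['cx']],[0,f,c['cy']],[0,0,1]])
    p=cv2.undistortPoints(np.array(uv,float).reshape(-1,1,2),K,c['dist_coeffs'])[:,0]
    d=R.from_quat(c['attitude']).apply(np.c_[p,np.ones(len(p))])
    return c['eye']+d*((z-c['eye'][2])/d[:,2])[:,None]
E
cat > fit.py <<'E'
from vis import *
def fit(obs,x0,show=True):
    def place(p,P): 
        c,s=np.cos(p[2]),np.sin(p[2]); P=np.array(P)/1000.
        return np.c_[c*P[:,0]-s*P[:,1]+p[0],s*P[:,0]+c*P[:,1]+p[1],P[:,2]]
    def res(p): return np.concatenate([(proj(n,place(p,[P]))-uv).ravel() for n,uv,P in obs])
    r=least_squares(res,x0,loss='soft_l1')
    print(r.x); 
    for (n,uv,P),e in zip(obs,res(r.x).reshape(-1,2)): print(n,P,np.round(e,2)) if show else 0
    return r.x
cas=[("top",(372.25,201.6),(85,65,5)),("top",(419.25,208.25),(85,-65,5)),("top",(364.5,261),(-85,65,5)),("top",(412.6,268.6),(-85,-65,5)),
("scene",(331.6,328.5),(85,65,5)),("scene",(237.6,308.1),(-85,-65,5))]
seat=[("top",(207.75,262.6),(-77,68,100)),("top",(263,264.75),(-77,-68,100)),("top",(214.4,199),(86,69,98.5)),("top",(267.75,201.5),(86,-69,98.5)),
("scene",(349,197.6),(-77,-68,100)),("scene",(382.5,176.4),(-77,68,100)),("scene",(394.9,221.1),(58,-50,88)),("scene",(369.9,206.6),(-30,-50,88)),("scene",(415.5,205.75),(58,50,88))]
if __name__=="__main__":
  for o,x0 in((cas,(.5,-.1,0)),(seat,(.5,.2,0))):
    fit(o,x0)
    for n in("top","scene"):
        q=[k for k in o if k[0]==n]
        print(n); fit(q,x0,False)
  np.set_printoptions(suppress=True,precision=4)
  print("hole top",rayz("top",[(221.75,211.6),(260,213),(219,244.25),(257.75,246.4)],.088))
  print("box top72 lip end corners",rayz("top",[(280.3,300.3)],.0))
E
python3 fit.py
```

```text
[ 0.5710058  -0.19151665 -0.12954763]
top (85, 65, 5) [ 0.3  -0.49]
top (85, -65, 5) [ 0.26 -0.11]
top (-85, 65, 5) [0.   0.04]
top (-85, -65, 5) [ 0.38 -0.07]
scene (85, 65, 5) [ 0.16 -0.68]
scene (-85, -65, 5) [ 0.04 -0.49]
top
[ 0.57057649 -0.19087407 -0.12823196]
scene
[ 0.57198674 -0.19275979 -0.13209832]
[ 0.53951248  0.20852471 -0.01578312]
top (-77, 68, 100) [ 0.19 -0.35]
top (-77, -68, 100) [ 0.33 -0.17]
top (86, 69, 98.5) [-0.38  0.21]
top (86, -69, 98.5) [ 0.52 -0.06]
scene (-77, -68, 100) [ 0.17 -0.69]
scene (-77, 68, 100) [-0.05  0.13]
scene (58, -50, 88) [0.03 0.52]
scene (-30, -50, 88) [-2.55 -0.83]
scene (58, 50, 88) [ 3.2  -1.22]
top
[ 0.53926114  0.2089383  -0.01794506]
scene
[ 0.54045923  0.2071151  -0.01321867]
hole top [[0.5975 0.2564 0.088 ]
 [0.5964 0.1589 0.088 ]
 [0.5122 0.2568 0.088 ]
 [0.5093 0.1596 0.088 ]]
box top72 lip end corners [[0.3854 0.1043 0.    ]]
```

The enlarged crop confirms the cassette: plain grey, white pleats and the grip rib at its far (+x) end. Its fitted outline matches 170x130 mm within about 0.5 px, at (0.571, -0.192), yaw -0.13. The seat fits at (0.5395, 0.2085), yaw -0.016, and the two cameras agree to about 1–2 mm. Next I check IK for both grasp choices.

```bash
cat > h.py <<'E'
import numpy as np
from scipy.spatial.transform import Rotation as R
from bench import manip,effector,viewer
np.set_printoptions(suppress=True,precision=4)
CAS=(0.571,-0.1915,-0.1295); SEAT=np.array([0.5397,0.2085,0.088]); YAW=-0.0158
TC=np.array([.050,0,.030])   # TCP in cassette frame
FLIP=False
def tcp(pos,Rc):
    o=Rc*R.from_euler('x',np.pi)
    if FLIP: o=o*R.from_euler('z',np.pi)
    return pos+Rc.apply(TC), o.as_quat()
def hookpose(hx,hz,tilt,y=0.,hp=np.array([-.085,0,0])):
    "hook edge at (hx,y,hz) relative to nominal seat centre frame, tilt = grip end up"
    Rs=R.from_euler('z',YAW); Rc=Rs*R.from_euler('y',-tilt)
    return tcp(SEAT+Rs.apply([hx,y,hz])-Rc.apply(hp),Rc)
def F(n=3):
    f=[]
    for i in range(n): f.append(manip.current_force()); manip.sleep(.01)
    return np.mean(f,0)
E
python3 - <<'E'
import h
from h import *
for fl in(False,True):
    h.FLIP=fl
    Rc=R.from_euler('z',CAS[2]); p=np.array([CAS[0],CAS[1],0])
    K=[tcp(p+[0,0,z],Rc) for z in(.12,0.0,.2)]+[hookpose(-.065,.12,.26),hookpose(-.065,.005,.26),hookpose(-.085,0,.1),hookpose(-.085,0,0)]
    for a,o in K: print(fl,np.round(a,3),manip.solve_ik(a,o))
print(manip.current_force(),manip.current_finger_gap(),manip.current_clock())
E
```

```text
False [ 0.621 -0.198  0.15 ] [ 0.7707  0.6597 -0.7309  1.6055  0.4863  1.0662 -0.2255]
False [ 0.621 -0.198  0.03 ] [ 0.6829  0.7864 -0.5951  1.663   0.5485  0.8649 -0.2701]
False [ 0.621 -0.198  0.23 ] [ 0.8062  0.587  -0.7898  1.5345  0.4352  1.2031 -0.1875]
False [0.597 0.208 0.272] [ 0.5044  0.569  -1.2947  1.7623  0.8104  1.1195 -1.0406]
False [0.597 0.208 0.157] [ 0.4044  0.6807 -1.1501  1.8739  0.9883  0.9601 -1.197 ]
False [0.586 0.208 0.131] [ 0.3296  0.7159 -1.0352  1.7808  0.7994  1.0109 -1.0291]
False [0.59  0.208 0.118] [ 0.229   0.7167 -0.8752  1.6936  0.6265  1.0354 -0.8751]
True [ 0.621 -0.198  0.15 ] [-0.5088  1.0197  1.3507  1.6522 -1.0234  1.3408 -2.255 ]
True [ 0.621 -0.198  0.03 ] [-0.5018  1.2597  1.3461  1.7063 -1.2831  1.3165 -2.1389]
True [ 0.621 -0.198  0.23 ] [-0.3688  0.6418  0.9642  1.5786 -0.5522  1.2159 -2.572 ]
True [0.597 0.208 0.272] [ 0.5044  0.569  -1.2947  1.7623  0.8104  1.1195  2.101 ]
True [0.597 0.208 0.157] [ 0.4723  0.7988 -1.302   1.8723  1.1176  1.0794  1.8714]
True [0.586 0.208 0.131] [ 0.4497  0.9094 -1.3046  1.7776  1.0356  1.1951  1.9665]
True [0.59  0.208 0.118] [ 0.4272  0.9911 -1.3063  1.6877  1.      1.2859  2.0287]
[-0.5356 -1.2109 -0.3146] 0.09148565827209063 0.1
```

Run:
```python
from h import *
import cv2
from vis import rayz
print("bottle",rayz("top",[(490,250)],0))
Rc=R.from_euler('z',CAS[2]); p=np.array([CAS[0],CAS[1],0])
a,o=tcp(p+[0,0,.2],Rc); manip.move_pose(a,o); print(manip.current_clock())
a,o=tcp(p+[0,0,.06],Rc); manip.servo_line(a,o,vel=.2)
print(manip.current_clock(),F())
cv2.imwrite("pics/g1.png",viewer.get_image("scene")[200:380,180:400,::-1].repeat(3,0).repeat(3,1))
```

```text
bottle [[ 0.5355 -0.4549  0.    ]]
1.925
2.775 [0.4823 0.0671 0.5612]
```

View pics/g1.png

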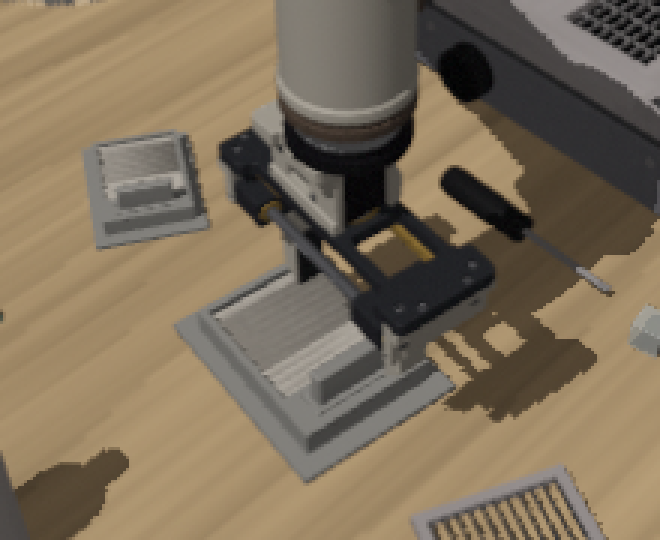

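The open fingers straddle the rib at about crop (350,370), and nothing else is near. Descend and grip.

Run:
```python
from h import *
import cv2
Rc=R.from_euler('z',CAS[2]); p=np.array([CAS[0],CAS[1],0])
a,o=tcp(p+[0,0,.0005],Rc); manip.servo_line(a,o,vel=.1); print(F(),manip.current_tool_pos()-a)
effector.close(50); manip.sleep(.2); print(manip.current_finger_gap(),manip.current_clock(),F(),manip.current_tool_pos()-a)
a,o=tcp(p+[0,0,.03],Rc); manip.servo_line(a,o,vel=.1); manip.sleep(.2); print("lift30",F(5),manip.current_wrist_torque(),manip.current_finger_gap())
a,o=tcp(p+[0,0,.22],Rc); manip.servo_line(a,o,vel=.25)
manip.sleep(.2);print(F(5),manip.current_clock())
cv2.imwrite("pics/g2.png",viewer.get_image("scene")[130:330,200:420,::-1].repeat(3,0).repeat(3,1))
```

```text
[ 0.372   0.2714 -0.003 ] [0.0004 0.0002 0.0002]
0.011617429629419584 5.0333 [-0.2156  0.0195 -0.438 ] [ 0. -0. -0.]
lift30 [ 0.1347 -0.1592 -3.548 ] [-0.0242 -0.2417  0.0049] 0.011691322056978402
[ 0.03   -0.0141 -3.1489] 6.8917
```

View pics/g2.png

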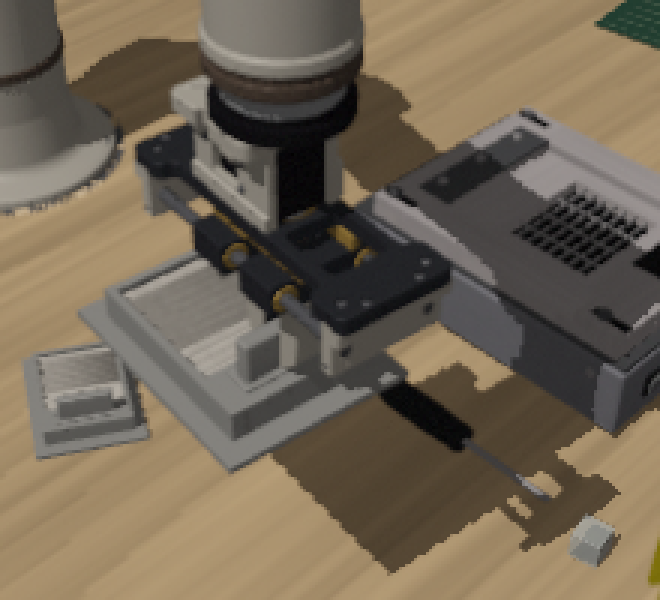

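Run:
```python
from h import *
from vis import proj
import cv2
a=manip.current_tool_pos(); Q=R.from_quat(manip.current_tcp_rot())*R.from_euler('x',-np.pi)
for P in([.085,.065,.005],[.085,-.065,.005],[-.085,-.065,.005]):
    print(proj("scene",a+Q.apply(np.array(P)-TC)))
# carry over the seat, already tilted
b,o=hookpose(-.062,.11,.26); manip.servo_line(b,o,vel=.2)
manip.sleep(.3)
print(manip.current_clock(),F(5),manip.current_wrist_torque(),manip.current_tool_pos()-b)
for n in("scene","top"): cv2.imwrite(f"pics/h_{n}.png",viewer.get_image(n)[:,:,::-1])
```

```text
[[336.4359 253.1109]]
[[277.0377 285.7073]]
[[225.7192 232.6934]]
9.425 [-0.1083  0.1637 -3.176 ] [0.0037 0.2632 0.0025] [ 0.0001 -0.0003 -0.    ]
```

View pics/h_scene.png

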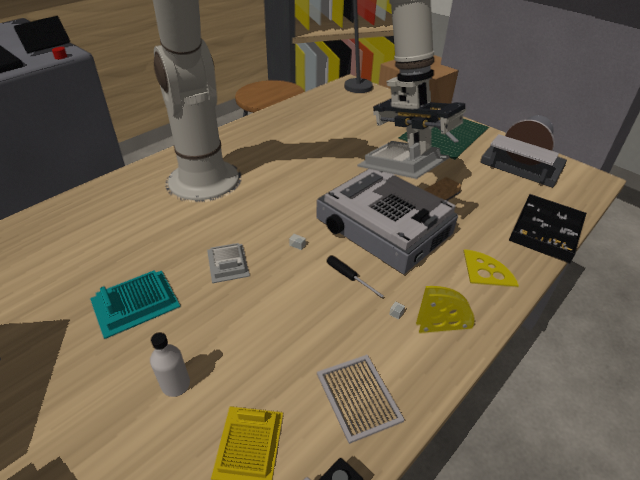

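Run:
```python
from h import *
from vis import proj
import cv2
a=manip.current_tool_pos(); Q=R.from_quat(manip.current_tcp_rot())*R.from_euler('x',-np.pi)
outs=[]
for n,(x,y) in(("scene",(350,120)),("top",(185,170))):
    im=cv2.imread(f"pics/h_{n}.png"); k=6
    w,h=(115,75) if n=="scene" else (110,110)
    if n=="top":k=5
    o=cv2.resize(im[y:y+h,x:x+w],None,fx=k,fy=k,interpolation=cv2.INTER_CUBIC)
    for P in([.085,.065,.005],[.085,-.065,.005],[-.085,-.065,.005],[-.085,.065,.005],[.056,-.032,.056],[-.069,-.052,.026]):
        u=proj(n,a+Q.apply(np.array(P)-TC))[0]; u=((u-[x,y]+.5)*k).astype(int); cv2.circle(o,tuple(int(i) for i in u),4,(0,0,255),1)
    cv2.imwrite(f"pics/i_{n}.png",o)
```

```text
(no output)
```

View pics/i_scene.png

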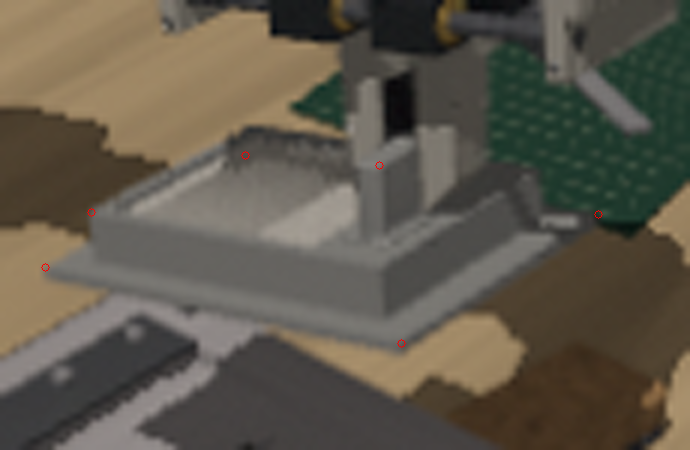

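View pics/i_top.png

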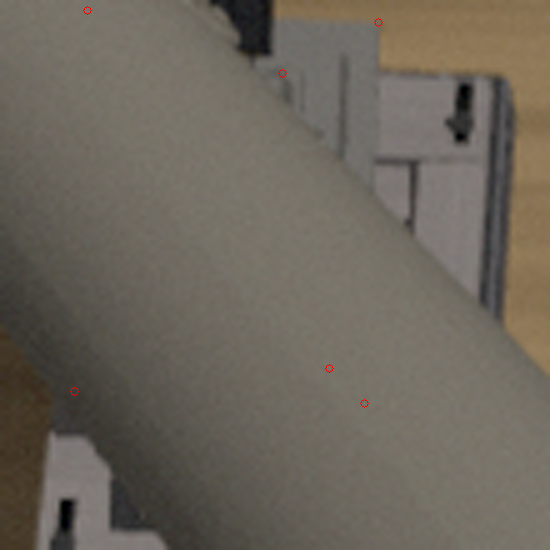

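The predicted corners (red) match the held cassette within about 1 px, tilted roughly 15°. I now lower guarded onto the ledge, 15 mm in front of the lip edge.

Run:
```python
from h import *
TI=.26
b,o=hookpose(-.062,.006,TI); manip.servo_line(b,o,vel=.12); manip.sleep(.1)
f0=F(5); print(manip.current_clock(),f0)
hz=.006
while hz>-.006:
    hz-=.001
    b,o=hookpose(-.062,hz,TI); manip.servo_line(b,o,vel=.02)
    f=F(3)-f0; print(round(hz,4),f,manip.current_wrist_torque())
    if f[2]>2 or np.linalg.norm(f)>4: break
print(manip.current_clock(),manip.current_tool_pos()-b)
```

```text
10.725 [-0.0524  0.0405 -3.6094]
0.005 [0.4334 0.1206 0.1746] [-0.0114  0.2528  0.04  ]
0.004 [-0.188  0.055  0.183] [0.0333 0.2867 0.0079]
0.003 [0.128  0.3244 0.6335] [ 0.0162  0.3104 -0.0168]
0.002 [ 0.1411 -0.7712  0.322 ] [-0.0008  0.2544 -0.0025]
0.001 [-0.1805 -0.005   0.2412] [0.0175 0.2729 0.0797]
0.0 [ 0.4867 -0.0919  2.4536] [-0.0784  0.3398 -0.0237]
12.375 [0.0003 0.0001 0.0003]
```

Ledge contact came at the predicted height, so z is good to 0.5 mm. Next I reduce the tilt slightly and slide under the lip to the end stop.

Run:
```python
from h import *
TI=.20; hz=.0012
b,o=hookpose(-.062,.002,.26); manip.servo_line(b,o,vel=.05)
b,o=hookpose(-.062,hz,TI); manip.servo_line(b,o,vel=.05); manip.sleep(.1)
f0=F(8); print(manip.current_clock(),f0)
hx=-.062
while hx>-.095:
    hx-=.0015 if hx>-.075 else .001
    b,o=hookpose(hx,hz,TI); manip.servo_line(b,o,vel=.02)
    f=F(3)-f0; print(round(hx,4),f,manip.current_wrist_torque())
    if f[0]>2.5 or np.linalg.norm(f)>4: break
print(manip.current_clock(),manip.current_tool_pos()-b)
import cv2
cv2.imwrite("pics/j.png",viewer.get_image("scene")[120:260,310:470,::-1].repeat(4,0).repeat(4,1))
```

```text
13.125 [ 0.0944 -0.1737 -3.0992]
-0.0635 [-0.335   0.1932 -0.0827] [0.0141 0.1398 0.0351]
-0.065 [-0.16    0.392  -0.4519] [-0.003   0.1357  0.0101]
-0.0665 [-0.3723  0.0486 -0.194 ] [-0.011   0.1473 -0.0184]
-0.068 [-0.2308  0.3745 -0.291 ] [ 0.0261  0.1773 -0.0374]
-0.0695 [ 0.1666 -0.2034 -0.06  ] [ 0.0298  0.1631 -0.0081]
-0.071 [-0.1133  0.184  -0.1247] [0.0361 0.1717 0.0001]
-0.0725 [-0.0537 -0.1343 -0.3565] [0.0283 0.1404 0.0256]
-0.074 [-0.4635 -0.2888 -0.0222] [-0.0297  0.1502  0.0204]
-0.0755 [-0.4869  0.6414 -0.5788] [0.0028 0.143  0.0401]
-0.0765 [-0.2966  0.3139 -0.4179] [-0.008   0.1568  0.0358]
-0.0775 [-0.5696 -0.132  -0.2843] [0.0401 0.1671 0.0203]
-0.0785 [-0.4865  0.316   0.0487] [ 0.0188  0.1253 -0.0001]
-0.0795 [ 0.404  -0.1654  0.0637] [ 0.0371  0.136  -0.0379]
-0.0805 [ 0.0874  0.0419 -0.0198] [ 0.0421  0.1262 -0.0135]
-0.0815 [ 0.1186 -0.0635 -0.5573] [-0.0612  0.1384  0.0364]
-0.0825 [ 0.2205  0.4235 -0.5252] [ 0.0172  0.1911 -0.0413]
-0.0835 [ 0.2075 -0.0883 -0.2854] [-0.0596  0.1136  0.0059]
-0.0845 [-0.2249  0.2747 -0.1029] [-0.0098  0.1546 -0.0099]
-0.0855 [ 1.7207 -0.322  -0.1927] [-0.129  -0.3399 -0.0361]
-0.0865 [ 4.6274 -1.0421  0.907 ] [-0.2711 -1.1821 -0.0793]
18.625 [ 0.0012 -0.0002  0.0006]
```

View pics/j.png

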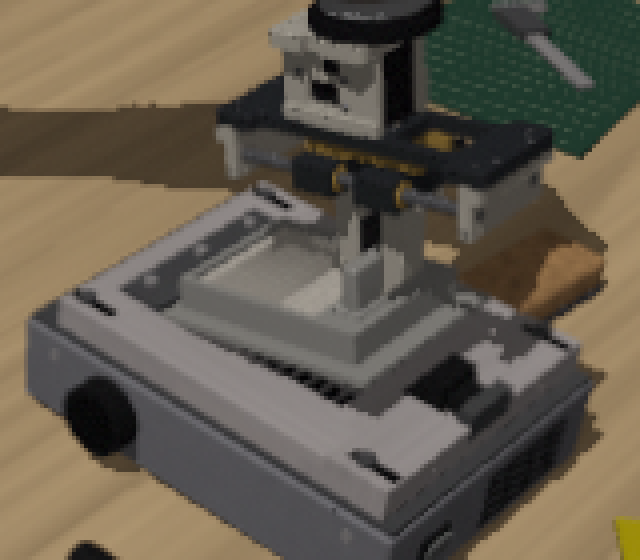

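The end stop is felt at x = -0.0853 against a predicted -0.086, and the picture shows the flange under the lip strip near (180,280). I back off 0.5 mm, hold briefly, then swing down with guarding.

```bash
cat > swing.py <<'E'
from h import *
hx=-.0848
b,o=hookpose(hx,.0006,.20); manip.servo_line(b,o,vel=.03); manip.sleep(.3)
f0=np.array([0,0,-3.15]); print(manip.current_clock(),F(5)-f0)
t=.20
while t>-.004:
    t-=.02 if t>.125 else .008
    b,o=hookpose(hx,.0006,t); manip.servo_line(b,o,vel=.03)
    f=F(3)-f0; print(round(t,4),f,manip.current_wrist_torque()[1])
    if np.linalg.norm(f)>14: break
print(manip.current_clock(),manip.current_tool_pos()-b)
E
python3 swing.py
```

```text
19.225 [ 2.2504 -0.8784  1.1547]
0.18 [ 2.3868 -1.5805  1.8512] -0.34472472965617174
0.16 [ 2.5147 -1.4262  2.4893] -0.3725524562454079
0.14 [ 2.0566 -1.6349  1.9441] -0.32246061239585727
0.12 [ 1.7828 -1.2046  2.131 ] -0.2741206053623873
0.112 [ 1.1328 -1.0821  0.614 ] -0.21356633350466453
0.104 [ 0.6871 -0.2854  0.7403] -0.08650250356926256
0.096 [ 0.0854 -0.5975  0.1767] -0.0875021381552879
0.088 [-1.2834  0.2124  2.1286] 0.1709354395215961
0.08 [-3.7902  0.4873  5.6126] 0.4678185151624515
0.072 [-3.274   0.8559  6.0491] 0.5343931696614013
0.064 [-3.9156  1.0987  6.4634] 0.584697320436694
0.056 [-3.7828  1.1542  7.1405] 0.6100017666191079
0.048 [-3.4634  1.4191  2.1735] 0.8156120870370298
0.04 [-3.9054  0.9256  1.2465] 0.9361697218052446
0.032 [-4.3804 -0.1614  1.7059] 0.9710245760251263
0.024 [-4.2988 -0.4587  1.3266] 0.9224697911938249
0.016 [-3.3885  0.0934 -3.1941] 0.9749903275412776
0.008 [-0.4715  0.3586 -3.24  ] -0.010178243235214091
0.0 [-0.3356 -0.2348  0.0274] -0.1863895514780366
-0.008 [-2.1374 -0.9219  6.363 ] 0.03604548637243207
24.7667 [0.0007 0.0004 0.001 ]
```

The catch force dropped out between tilt 0.016 and 0.008, which looks like the snap, and the cassette then bottomed at about 0. Check with pictures before letting go.

Run:
```python
from h import *
import cv2
b,o=hookpose(-.0848,.0006,0.0); manip.servo_line(b,o,vel=.03); manip.sleep(.2); print(F(5),manip.current_finger_gap())
effector.open_jaws(); manip.sleep(.2); print(F(5),manip.current_clock())
p=manip.current_tool_pos(); manip.servo_line(p+[0,0,.12],vel=.15); print(F(5),manip.current_clock())
im=viewer.get_image("scene"); cv2.imwrite("pics/k.png",im[:,:,::-1])
cv2.imwrite("pics/k1.png",cv2.resize(im[150:270,310:470,::-1],None,fx=5,fy=5,interpolation=cv2.INTER_CUBIC))
```

```text
[ 0.0552  0.0957 -1.7899] 0.011985053599619539
[0.1742 0.1669 0.0058] 26.8167
[-0.0719 -0.2019  0.0138] 27.8083
```

View pics/k1.png

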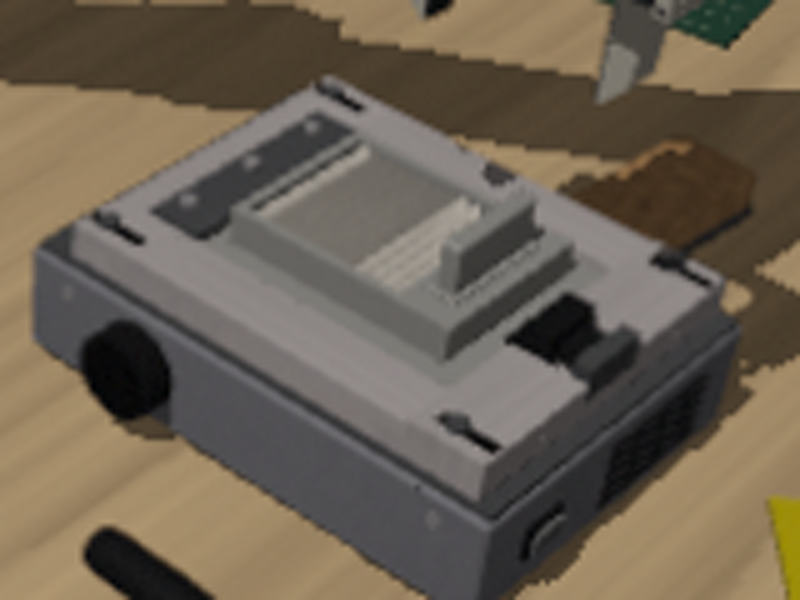

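The cassette looks flat in the recess with the catch in its original place. I move the arm clear to check in both cameras: outline overlay, catch position against the first picture, and bystanders.

Run:
```python
from h import *
from vis import proj
import cv2
p=manip.current_tool_pos(); manip.servo_line(np.array([.5,-.15,.3]),vel=.3); manip.sleep(.2)
Rs=R.from_euler('z',YAW)
pan=[]
for n,(x,y,w,h) in(("scene",(370,170,90,80)),("top",(195,175,95,120))):
    im=viewer.get_image(n)[:,:,::-1].copy(); cv2.imwrite(f"pics/l_{n}.png",im); old=cv2.imread(f"pics/{n}0.png")
    k=4.4 if n=="scene" else 4
    f=lambda i:cv2.resize(i[y:y+h,x:x+w],None,fx=k,fy=k,interpolation=cv2.INTER_CUBIC)
    o=f(im)
    for P in([.069,.052,.026],[.069,-.052,.026],[-.069,-.052,.026],[.056,-.032,.056],[.056,.032,.056]):
        u=(proj(n,SEAT+Rs.apply(P))[0]-[x,y]+.5)*k; cv2.circle(o,(int(u[0]),int(u[1])),4,(0,0,255),1)
    cv2.imwrite(f"pics/m_{n}.png",np.hstack([f(old),o]))
    d=cv2.absdiff(im,old).max(2); cv2.imwrite(f"pics/diff_{n}.png",(d>40).astype(np.uint8)*255)
print(manip.current_clock(),manip.current_tool_pos())
```

```text
29.5583 [ 0.5002 -0.1491  0.2999]
```

View pics/m_scene.png

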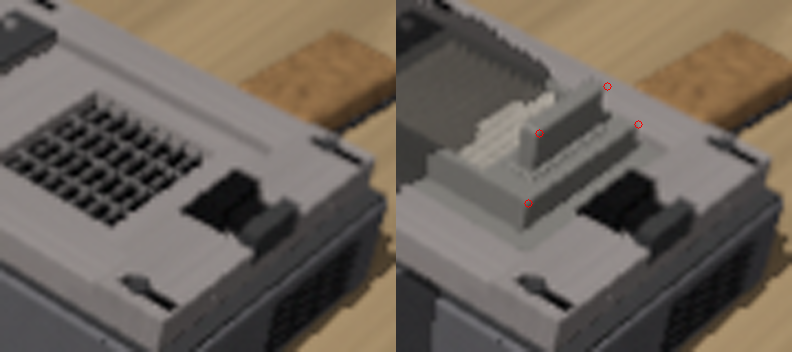

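View pics/m_top.png

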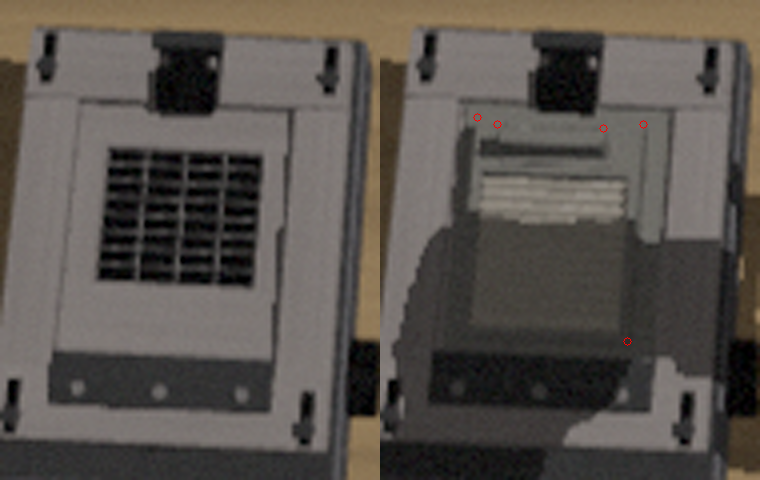

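View pics/l_top.png

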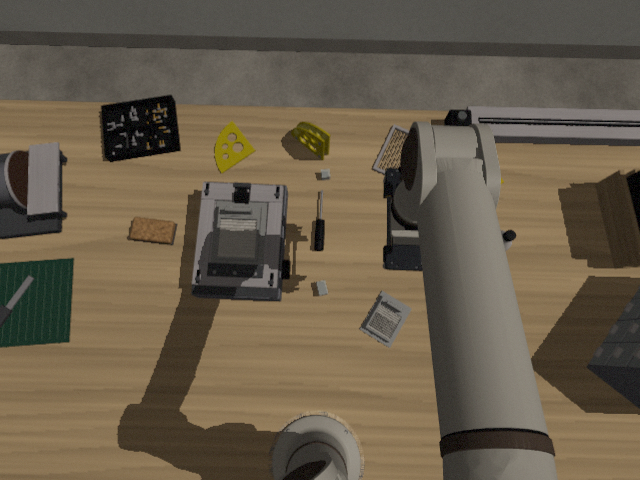

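```bash
python3 -c "
from bench import manip
manip.hand_in(); print(manip.current_clock())"
```

```text
the job is handed in; nothing more can be done
the job is handed in; nothing more can be done
```

The filter cassette is back in its seat, flat and latched as far as my checks show, and the job is handed in; no verdict is reported.

- **What I did:** I took the cassette by its grip and touched the hook end down on the ledge while tilted 0.26 rad. At 0.20 rad I slid it under the lip until I felt the end stop. I then swung the grip end down in small guarded steps. The catch force rose, dropped out at about 0.01 rad tilt, and the cassette bottomed flat.
- **Forces:** The highest force I read was about 8 N, against the 35 N limit. I read the force only between steps, so a brief peak could have been missed.
- **Last checks:**
  - The predicted outline of the seated cassette matches both cameras to about 1 px, though most of its lip end was in shadow or out of the crop.
  - The catch nose looks the same as in the first picture, with the flange under it.
  - The gripper is open and well clear.
  - The screwdriver, both blocks and the sanding block look unmoved. The arm partly hides the bottle in the last top view, but its cap is still where it was.
  - The last clock reading was 29.6 s, just before hand-in.
- **Not confirmed directly:** I judged the catch position from pictures and the force drop, because its joint value could not be read. None of the checks failed or disagreed.

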